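# Put the dibber away and snap the box shut

## Task

Put the wooden dibber away in the open oblong box, then fetch the box's own lid, the oblong one, and press it down until it has snapped home all round and sits level on the rim. Leave the round lid on its stand and the teaspoon where it lies, and do not knock over or push about the bottle or the glass.

Things in the scene. Friction and masses are not known exactly. Their poses are not given: they have to be found in the camera images.
- dibber_centre (a point): Turned wooden dibber, a tapered pointed rod 134 mm long (along its y; point and butt 67 mm either side of this point) and up to 26 mm thick, lying on the worktop. The point is its centre, 12 mm above its underside.
- tool_box: Open oblong grey plastic box, fixed to the worktop, outside 118 mm (x) by 170 mm (y), 62 mm high, walls and floor 4 mm (inside 110 by 162 by 58 mm). Origin at the centre of its underside, z up. Four sprung catches, 28 mm long, stand 4 mm out of its long inner walls 5 mm below the rim, at x = +-54, y = +-50 mm.
- box_rim (a point): Centre of the box's mouth, 62 mm above its underside, level with the rim; axes as the box. Set down loose, the lid rests on the catches about 10 mm proud; pressed with some 4 N above each catch (12 to 20 N in all, or one end after the other) it snaps down till its plate lies on the rim (handle point 18 mm above the rim).
- box_lid_handle (a point): Middle of the bar handle on the box's oblong grey lid: 14 mm wide (x), 60 mm long (y), 26 mm high, 13 mm above the plate's top and 18 mm above the plate's underside. z points out of the lid's top, square to the plate. It starts on a stand that slopes 35 degrees, the lid's top facing up and towards the robot.
- round_lid_handle (a point): Round grey lid, 118 mm across, of some other pot, with the same handle; lies on the other stand. The point is the middle of its handle. To be left there.
- stand_a: Wooden draining stand under the oblong lid, fixed: 150 mm wide (y), about 130 mm deep (x), slope rising away from the robot to 96 mm high. Origin at the centre of its underside.
- stand_b: The same stand, under the round lid.
- vinegar_bottle: Bottle, loose, 60 mm across, 245 mm tall, standing between the two stands. Origin at the centre of its underside.
- tumbler: Drinking glass, loose, 81 mm across, 92 mm tall, standing behind the bottle. Origin at the centre of its underside.
- teaspoon: Teaspoon, loose, 135 mm long (x), 29 mm wide, 10 mm high, lying on the worktop on the other side from the dibber. Origin at the centre of its underside.
- box_lid: The same lid, 0.11 kg: plate 122 mm (x) by 174 mm (y), 5 mm thick; origin at the centre of the plate's underside. Below it a rounded bead loop 107 by 159 mm reaches 14 mm down and goes inside the box's mouth, either way round. Its lower long edge starts against the stand's lip.

How it is judged (in metres and radians):
At the end, for the whole second after the job is handed in: The oblong lid is snapped home on the box: its plate within 2.5 mm of resting on the rim, level within 1.4 degrees, centred within 6 mm; the dibber lies inside the box, under the lid (z of box_lid_handle in the frame of box_rim between 0.0155 and 0.0205 m and horizontal distance between box_lid_handle and box_rim below 0.006 m and angle between box_lid_handle's own z axis and vertical below 0.025 rad and x of dibber_centre in the frame of tool_box between -0.055 and 0.055 m and y of dibber_centre in the frame of tool_box between -0.081 and 0.081 m and z of dibber_centre in the frame of tool_box between 0.004 and 0.045 m); the robot touches nothing.
It fails at once if the round lid is moved more than 30 mm (distance of round_lid_handle from where it was at the start of the episode above 0.03 m).
It fails at once if the teaspoon is moved more than 40 mm (distance of teaspoon from where it was at the start of the episode above 0.04 m).
It fails at once if the bottle or the glass is tipped more than 23 degrees or pushed more than 40 mm (angle between any of vinegar_bottle, tumbler's own z axis and vertical above 0.4 rad or distance of any of vinegar_bottle, tumbler from where it was at the start of the episode above 0.04 m).
It also fails if it takes over 72 s, if anything falls off the work surface, if the arm or the gripper's body presses on something with over 40 N, if the wrist force passes 120 N, or if a joint passes its speed limit or range.

## Robot

A 7-joint arm with a two-finger parallel gripper is mounted at the origin on a cart in front of the work surface, level with it; the furniture and walls round the work are solid. World frame = base frame: x ahead of the robot, y to its left, z up, the work surface at z = 0. Lengths are in mm, angles in rad, forces in N, time in s.
With the tool pointing down it reaches from about 400 to 900 mm from the base axis. Payload 5.6 kg.
Tool frame: the origin (TCP) lies midway between the tips of the shut fingers; the grasp point (between the pads) lies 19 mm behind it; x points along the fingers, y is the direction in which the jaws open and shut, and the axes are right-handed (so a half turn about x gives the same grasp; the last joint's range is limited). The gripper opens to 92 mm and grips with 3 to 60 N. Pads are 20 mm wide; open, the fingers measure 128 mm over their backs; the gripper's body (75 mm by 189 mm) begins 69 mm behind the grasp point.
Start: joints at [1.258, 0.468, -0.012, 1.603, 0.006, 1.071, -0.056], TCP at [173.208, -626.505, 214.592] pointing down, gripper open.
Joint ranges: [-2.53, 2.53], [-0.31, 2.02], [-1.57, 1.55], [0.28, 2.44], [-1.29, 4.43], [0.15, 1.84], [-2.92, 2.92]. Speed limits (rad/s): [2.57, 2.57, 3.14, 3.14, 3.14, 3.14, 3.14].

## Interface

Orientations are given as a rotation vector (axis times angle).
In Python, from cell import robot, grip, kin, viewer gives the robot as it stands. Calls block until the motion is done:
- robot.movep(position, orientation): joint-space move of the TCP to a pose.
- robot.servo_line(position, feed=150, rotation=None): straight line of the TCP; rotation=None keeps the orientation; feed is the mean speed in mm/s.
- robot.goto_joints(angles): joint-space move.
- grip(opening, newtons=None): opening from 0.0 (shut) to 1.0 (fully open); newtons is the grip in N (None keeps the last); returns when the fingers have stopped.
- robot.hold(seconds).
- kin.ik(position, orientation): joint angles nearest the present ones, or None.
- robot.observe(): the state.
- viewer.read_camera(name): name is "side" or "top"; returns the picture (384x512x3 uint8, red, green, blue); there is no depth.
- viewer.camera_info(name): a dict with "camera_matrix" (3x3 intrinsics, pixels), "R" (3x3) and "t" (3): a world point X has camera coordinates R X + t. Camera axes: x right, y down, z forward; pixel columns grow to the right and rows downward; lengths in mm; the calibration is good to about 2 mm. A picture is of the moment at which its call begins. camera_info takes no time and is no camera call.
A pose or a line that the arm cannot do raises robot.IKError and nothing moves.
- robot.job_done(): hands the job in, once; it reports no verdict.
Trained networks look in the newest picture that a camera, given by its name, has taken for a name from the list of things; names that differ only in an ending like _2 or _b are one class to them, and where a whole thing is asked for, a point or a joint stands for the part that bears it (a point fixed in the world has none). Each returns a list of dicts, best first, with "confidence" (0 to 1); they miss things now and then, are a little off and sometimes report something else, mostly with a low value. They report only what shows in the picture. A call takes as long as a camera call.
- viewer.silhouettes(name, camera): "mask" (384x512 bool, what is visible of it).
- viewer.pinpoint(name, camera): "at" ([x, y, z] in mm, in the coordinates of the camera as it stood for that picture, good to about 4 mm: a listed point, or the origin of a listed thing).
The state is a dict: "t": time; "joints": joint angles; "joint_velocities": joint speeds; "joint_torque": joint torques, N m; "tcp_pos": TCP position; "tcp_rot": TCP orientation; "contact_force": force on the tool from outside, world axes, zero at the start; "wrist_torque": the same for the moment, N m; "grip_width": opening from 0.0 (shut) to 1.0 (fully open).
Only numpy, scipy, OpenCV 4.12 (cv2) and the standard library are available. Lean on these libraries where they do the work, as an engineer would, in place of code of your own. Each camera call takes 0.05 s, during which the arm holds its last target.

## Working session

There is one attempt and no reset: what is moved stays moved. The work goes in short steps, each a Python script; the robot and the scene stay as the last script left them, time stands still between calls to the robot, and variables do not carry over. Pictures are saved under pics/ and viewed, and the job is handed in when it is done.

```bash
ls; mkdir -p pics; cat > h.py <<'E'
import numpy as np, cv2
from cell import robot, grip, kin, viewer
from scipy.spatial.transform import Rotation as R
def towld(p,cam):
    c=viewer.camera_info(cam); return np.array(c["R"]).T@(np.array(p)-np.array(c["t"]))
def proj(X,cam):
    c=viewer.camera_info(cam); p=np.array(c["camera_matrix"])@(np.array(c["R"])@np.array(X)+np.array(c["t"])); return p[:2]/p[2]
def save(cam,fn):
    im=viewer.read_camera(cam); cv2.imwrite('pics/'+fn,im[:,:,::-1]); return im
E
python3 - <<'E'
from h import *
np.set_printoptions(precision=1,suppress=True)
for c in("side","top"):
    save(c,c+"0.png")
    i=viewer.camera_info(c); print(c,"pos",-np.array(i["R"]).T@i["t"]); print(i["R"])
    for n in ["dibber_centre","tool_box","box_rim","box_lid_handle","round_lid_handle","stand_a","vinegar_bottle","tumbler","teaspoon","box_lid"]:
        try:
            for d in viewer.pinpoint(n,c): print(n,towld(d["at"],c),round(d["confidence"],2),proj(towld(d["at"],c),c))
        except Exception as e: print(n,e)
s=robot.observe(); print(s)
E
```

```text
pics
side pos [ 871.7 -781.1 1278.7]
[[ 0.9  0.3 -0. ]
 [ 0.3 -0.8 -0.6]
 [-0.2  0.6 -0.8]]
dibber_centre [390.5 320.8  13.2] 0.55 [235.8 142. ]
tool_box [442.3  61.4   5.6] 0.57 [223.2 197.2]
tool_box [538.3 452.9   1.1] 0.53 [282.1 130.3]
box_rim [444.1  59.   61. ] 0.83 [222.4 188.4]
box_lid_handle [590.9  78.9  86.8] 0.89 [264.5 190.8]
box_lid_handle [576.2 254.2   5.1] 0.38 [275.7 167.8]
round_lid_handle [512.4 462.   89.2] 0.67 [277.4 111. ]
round_lid_handle [440.9  61.    4. ] 0.23 [222.8 197.5]
stand_a [537.  449.4   2.1] 0.71 [281.5 130.6]
stand_a [623.7  75.   -3.4] 0.66 [272.7 209.6]
vinegar_bottle [575.3 255.1   7.2] 0.9 [275.6 167.2]
tumbler [687.8 238.    1.1] 0.68 [303.2 179.3]
teaspoon [ 385.4 -274.5    0.8] 0.75 [166.7 273.8]
box_lid [603.9  81.1  72.5] 0.96 [268.3 193.9]
top pos [ 468.8   90.8 1119.4]
[[ 0.  -1.   0. ]
 [-1.  -0.  -0.1]
 [ 0.1 -0.  -1. ]]
dibber_centre [385.1 320.1  13.9] 0.7 [171.5 242.6]
tool_box [437.9  61.    0. ] 0.64 [256.5 225.1]
box_rim [443.4  56.8  59.5] 0.69 [258.5 223.8]
box_lid_handle [590.3  77.6  81.8] 0.81 [251.6 173.1]
box_lid_handl
[... 196 characters left out ...]
]
tumbler [687.9 238.7  -0.3] 0.85 [200.  145.1]
tumbler [539.5 449.7  -2.1] 0.55 [131.5 192.1]
teaspoon [ 382.8 -270.1    4.3] 0.64 [363.6 243.1]
box_lid [607.2  77.8  72.5] 0.57 [251.5 167.7]
box_lid [439.2  61.1   3.3] 0.51 [256.5 224.7]
box_lid [ 385.6 -272.5    1.8] 0.15 [364.1 242.1]
{'t': 1.1, 'joints': array([ 1.3,  0.5, -0. ,  1.6,  0. ,  1.1, -0.1]), 'joint_velocities': array([-0.,  0.,  0.,  0., -0.,  0., -0.]), 'joint_torque': array([  0. , -52. ,  -0. , -24.4,  -0.1,   0. ,   0. ]), 'tcp_pos': array([ 173.2, -626.5,  214.6]), 'tcp_rot': array([ 2.1,  0.3, -2.1]), 'contact_force': array([ 0.6,  0.2, -0.3]), 'wrist_torque': array([-0., -0.,  0.]), 'grip_width': 1.0016400463564124}
```

View images.

View pics/side0.png

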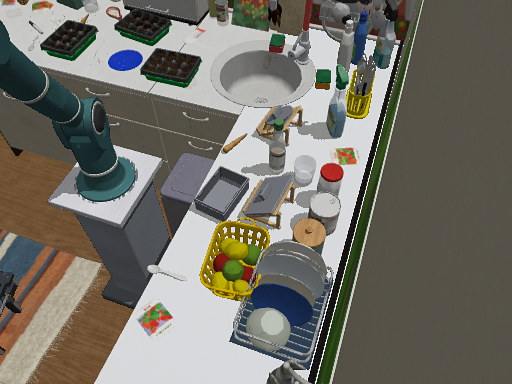

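View pics/top0.png

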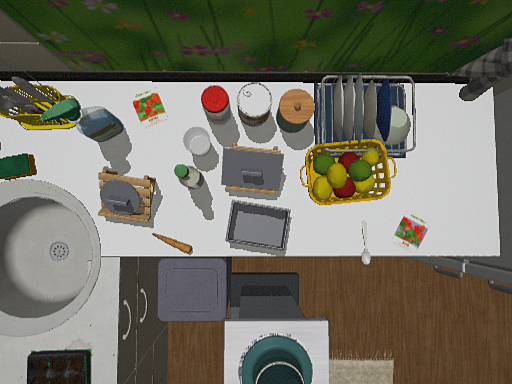

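```bash
python3 - <<'E'
from h import *
np.set_printoptions(precision=2,suppress=True)
print(viewer.camera_info("top"))
o=robot.observe(); print(R.from_rotvec(o["tcp_rot"]).as_matrix())
im=cv2.imread('pics/top0.png')
cv2.imwrite('pics/top0z.png',cv2.resize(im[100:300,80:330],None,fx=3,fy=3,interpolation=cv2.INTER_CUBIC))
for n in ["dibber_centre","tool_box","box_lid","box_lid_handle"]:
    for d in viewer.silhouettes(n,"top"):
        m=d["mask"].astype(np.uint8); p=np.argwhere(m)[:,::-1].astype(np.float32); r=cv2.minAreaRect(p)
        print(n,round(d["confidence"],2),len(p),r,p.min(0),p.max(0))
        if n=="dibber_centre":
            # pixels to plane z=12
            c=viewer.camera_info("top");K=np.array(c["camera_matrix"]);Rm=np.array(c["R"]);C=-Rm.T@c["t"]
            rays=(Rm.T@np.linalg.inv(K)@np.c_[p,np.ones(len(p))].T).T
            w=C+rays*((13-C[2])/rays[:,2])[:,None]
            ev,V=np.linalg.eigh(np.cov(w[:,:2].T)); a=V[:,1]; print("axis",a,np.degrees(np.arctan2(a[1],a[0])),"mean",w.mean(0)); pr=(w[:,:2]-w.mean(0)[:2])@a; print(pr.min(),pr.max(),"mid",w.mean(0)[:2]+a*(pr.min()+pr.max())/2)
            q=(w[:,:2]-w.mean(0)[:2])@V[:,0]
            for lo in range(-70,70,14):
                s=(pr>=lo)&(pr<lo+14)
                if s.any(): print(lo,np.ptp(q[s]))
E
```

```text
{'camera_matrix': array([[359.77,   0.  , 252.4 ],
       [  0.  , 359.77, 191.78],
       [  0.  ,   0.  ,   1.  ]]), 'R': array([[ 0.  , -1.  ,  0.02],
       [-1.  , -0.  , -0.06],
       [ 0.06, -0.02, -1.  ]]), 't': array([  73.19,  540.41, 1088.02])}
[[-0.    0.27 -0.96]
 [-0.   -0.96 -0.27]
 [-1.    0.    0.  ]]
dibber_centre 0.45 379 ((253.13861083984375, 167.61386108398438), (50.34888458251953, 47.761783599853516), 5.710592269897461) [226. 142.] [280. 193.]
axis [-0.99  0.15] 171.56069364995625 mean [609.18  69.18  13.  ]
-83.91068595615408 70.44013379173344 mid [615.85  68.19]
-70 156.3564271143369
42 62.40359840739437
56 152.60131056578476
tool_box 0.91 2479 ((257.43243408203125, 224.40541076660156), (59.512428283691406, 42.08613586425781), 9.462322235107422) [225. 200.] [289. 249.]
box_lid 0.84 2201 ((250.95703125, 168.33316040039062), (60.658409118652344, 38.42339324951172), 7.352379322052002) [222. 148.] [283. 189.]
box_lid_handle 0.18 422 ((252.99073791503906, 167.61769104003906), (51.235313415527344, 48.2446174621582), 4.513988971710205) [226. 142.] [280. 193.]
```

View pics/top0z.png

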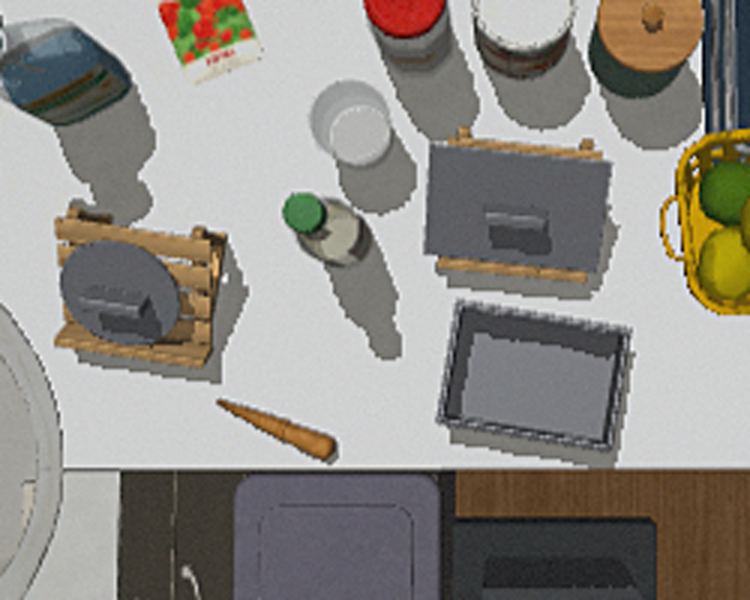

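```bash
cat >> h.py <<'E'
def back(p,cam,z):
    c=viewer.camera_info(cam);K=np.array(c["camera_matrix"]);Rm=np.array(c["R"]);C=-Rm.T@c["t"]
    p=np.atleast_2d(p); r=(Rm.T@np.linalg.inv(K)@np.c_[p,np.ones(len(p))].T).T
    return C+r*((z-C[2])/r[:,2])[:,None]
E
python3 - <<'E'
from h import *
np.set_printoptions(precision=2,suppress=True)
im=cv2.imread('pics/top0.png')
hsv=cv2.cvtColor(im,cv2.COLOR_BGR2HSV)
m=np.zeros(im.shape[:2],np.uint8); m[228:256,146:200]=((hsv[228:256,146:200,1]>100)&(hsv[228:256,146:200,0]<25)&(hsv[228:256,146:200,2]>70))*1
n,l,s,c=cv2.connectedComponentsWithStats(m); k=1+s[1:,4].argmax(); p=np.argwhere(l==k)[:,::-1]; print(s[k])
for cam in ["top"]:
    w=back(p,cam,12)[:,:2]; mu=w.mean(0); ev,V=np.linalg.eigh(np.cov(w.T)); a=V[:,1]; pr=(w-mu)@a; q=(w-mu)@V[:,0]
    print(a,mu,pr.min(),pr.max(),"mid",mu+a*(pr.min()+pr.max())/2)
    for lo in range(-84,84,12):
        t=(pr>=lo)&(pr<lo+12)
        if t.any(): print(lo,np.ptp(q[t]).round(1),q[t].mean().round(1),t.sum())
for nme,z in(("tool_box",62),("box_lid",70)):
    d=viewer.silhouettes(nme,"top")[0]["mask"].astype(np.uint8)
    # min area rect on plane z
    w=back(np.argwhere(d)[:,::-1],"top",z)[:,:2].astype(np.float32); print(nme,cv2.minAreaRect(w))
    np.save(nme+".npy",d)
E
```

```text
[153 234  38  19 209]
[0.39 0.92] [382.25 309.44] -50.85759297148832 73.40531713028759 mid [386.65 319.82]
-60 6.7 1.4 4
-48 21.7 -0.4 29
-36 20.5 0.0 27
-24 19.0 0.2 27
-12 17.4 0.3 24
0 19.0 -0.5 24
12 15.0 0.1 20
24 13.4 0.4 19
36 10.7 -0.6 15
48 7.9 0.2 12
60 4.4 -0.3 7
72 0.0 0.0 1
tool_box ((441.84405517578125, 59.768409729003906), (174.61109924316406, 122.87474822998047), 80.61254119873047)
box_lid ((605.995361328125, 79.24134063720703), (178.58351135253906, 113.53629302978516), 82.7674560546875)
```

```bash
cat > fit.py <<'E'
from h import *
from scipy.optimize import minimize
def hullmask(P,cam,S=8):
    uv=np.array([proj(p,cam) for p in P]); uv=(uv+0.5)*S
    o=np.zeros((384*S//1,512*S//1),np.uint8)
    cv2.fillConvexPoly(o,np.round(cv2.convexHull(uv.astype(np.float32))).astype(np.int32),255)
    return cv2.resize(o,(512,384),interpolation=cv2.INTER_AREA)/255.
def boxverts(q):
    x,y,yaw=q[:3]; M=R.from_euler('z',yaw,degrees=True).as_matrix()
    return [M@[a*59,b*85,z]+[x,y,0] for a in(-1,1) for b in(-1,1) for z in(0,62)]
def lidverts(q,tilt=-35):  # q: plate underside centre xyz,yaw ; z axis = (-sin35,0,cos35)
    x,y,z,yaw=q; M=(R.from_euler('z',yaw,degrees=True)*R.from_euler('y',tilt,degrees=True)).as_matrix()
    return [M@[a*61,b*87,c]+[x,y,z] for a in(-1,1) for b in(-1,1) for c in(0,5)]
def fit(vf,q0,masks,step):
    def cost(q):
        c=0
        for cam,m in masks.items(): c+=np.abs(hullmask(vf(q),cam)-m).sum()/m.sum()
        return c
    sim=np.vstack([q0]+[np.array(q0)+np.eye(len(q0))[i]*step[i] for i in range(len(q0))])
    r=minimize(cost,q0,method='Nelder-Mead',options=dict(initial_simplex=sim,maxfev=160,xatol=.05,fatol=1e-4)); return r.x,r.fun
E
python3 - <<'E'
from fit import *
np.set_printoptions(precision=2,suppress=True)
for n,vf,q0,st in(("tool_box",boxverts,[442.5,59.5,-9.4],[4,4,3]),("box_lid",lidverts,[601,78,70,-7.2],[4,4,4,3])):
    ms={}
    for cam in("top","side"):
        d=[k for k in viewer.silhouettes(n,cam)]
        best=max(d,key=lambda k:(k["mask"]*hullmask(vf(q0),cam)).sum()/(k["mask"].sum()+500)); ms[cam]=best["mask"].astype(float); print(n,cam,best["confidence"],best["mask"].sum(),hullmask(vf(q0),cam).sum())
    for sel in(["top"],["side"],["top","side"]): print(sel,fit(vf,q0,{c:ms[c] for c in sel},st))
    for sel in ms: np.save(n+sel,ms[sel])
E
```

```text
tool_box top 0.91 2479 2358.525490196079
tool_box side 0.94 1880 1907.9215686274508
['top'] (array([441.89,  59.73,  -8.86]), np.float64(0.04897135941912061))
['side'] (array([439.08,  61.64,  -9.14]), np.float64(0.024862327909887363))
['top', 'side'] (array([440.33,  60.72,  -9.3 ]), np.float64(0.08418859428797223))
box_lid top 0.84 2201 2262.956862745098
box_lid side 0.96 1117 1039.4823529411765
['top'] (array([605.75,  78.91,  66.8 ,  -5.49]), np.float64(0.033250483291908314))
['side'] (array([606.35,  74.24,  76.44,  -5.24]), np.float64(0.06398792283251707))
['top', 'side'] (array([604.97,  78.9 ,  69.87,  -5.72]), np.float64(0.10568385132095455))
```

```bash
cat >> h.py <<'E'
def down(yv):
    yv=np.array([yv[0],yv[1],0.]); yv/=np.linalg.norm(yv); x=np.array([0,0,-1.]); return R.from_matrix(np.c_[x,yv,np.cross(x,yv)]).as_rotvec()
def yawdir(deg): return np.array([np.cos(np.radians(deg)),np.sin(np.radians(deg))])
def lidrot(yaw,tilt,s=1): # tool x=-lid z, tool y = s*lid x
    M=(R.from_euler('z',yaw,degrees=True)*R.from_euler('y',-tilt,degrees=True)).as_matrix()
    x=-M[:,2]; y=s*M[:,0]; return R.from_matrix(np.c_[x,y,np.cross(x,y)]).as_rotvec(), M
E
python3 - <<'E'
from h import *
np.set_printoptions(precision=2,suppress=True)
a=np.array([.39,.92])
for s in(1,-1):
    print(s)
    print(kin.ik([382,309,4],down(s*np.array([.92,-.39]))), kin.ik([382,309,260],down(s*np.array([.92,-.39]))))
    print(kin.ik([450,-150,260],down(s*np.array([.92,-.39]))))
    print(kin.ik([441,60,10],down(s*yawdir(-9.3))),kin.ik([441,60,200],down(s*yawdir(-9.3))))
    for d in(-7,60,120):
        r,M=lidrot(-5.7,35,s); print(d,kin.ik(np.array([592.5,79,84.5])+M[:,2]*d,r))
E
```

```text
1
[-0.37  0.6  -0.46  2.09  0.49  0.56 -1.58] [ 0.02  0.27 -0.89  1.89  0.24  1.09 -1.36]
[ 0.72  0.16 -0.52  1.94  0.09  1.06 -0.23]
[ 0.22  0.55 -0.51  2.19  0.54  0.52 -0.86] [ 0.67  0.29 -1.    2.05  0.3   0.95 -0.65]
-7 [ 0.58  0.79 -1.11  2.22  1.88  0.86 -1.91]
60 [ 0.71  0.73 -1.32  2.28  1.73  0.91 -1.82]
120 [-0.18  0.12 -0.23  2.35  1.22  0.33 -1.61]
-1
[ 0.1   0.93 -1.12  2.06  1.11  0.94  1.08] [ 0.28  0.45 -1.29  1.88  0.48  1.18  1.56]
[ 1.31  0.4  -1.29  1.91  0.42  1.15  2.61]
[ 0.78  1.09 -1.34  2.16  1.27  1.13  1.72] [ 0.86  0.44 -1.29  2.04  0.5   1.03  2.3 ]
-7 [ 0.43  0.64 -0.89  2.23  1.87  0.68  1.14]
60 [ 0.05  0.31 -0.45  2.31  1.63  0.38  1.18]
120 [ 0.76  0.41 -1.29  2.31  1.47  0.67  1.42]
```

```bash
python3 - <<'E'
from h import *
np.set_printoptions(precision=2,suppress=True)
d=down([.92,-.39])
robot.movep([440,-150,270],d); print(robot.observe()["t"],robot.observe()["joints"])
robot.movep([382,309,240],d); print(robot.observe()["t"],robot.observe()["joints"])
grip(0.6); print(robot.observe()["t"])
robot.servo_line([382,309,40],feed=200)
o=robot.observe();print(o["t"],o["tcp_pos"],o["contact_force"])
save("top","a1.png")
robot.servo_line([382,309,5],feed=80)
o=robot.observe();print(o["t"],o["tcp_pos"],o["contact_force"])
im=save("side","a2.png")
u=proj([382,309,5],"side").astype(int); cv2.imwrite("pics/a2z.png",cv2.resize(im[u[1]-60:u[1]+60,u[0]-80:u[0]+80,::-1],None,fx=4,fy=4))
E
```

```text
3.5833 [ 0.74  0.13 -0.51  1.95  0.07  1.08 -0.21]
5.275 [ 0.19  0.4  -1.13  1.9   0.4   1.1  -1.51]
5.9667
7.1167 [382.4  309.63  40.8 ] [ 0.15  0.2  -0.24]
7.7583 [381.63 309.13   4.66] [-0.04  0.63 -0.1 ]
```

View pics/a2z.png

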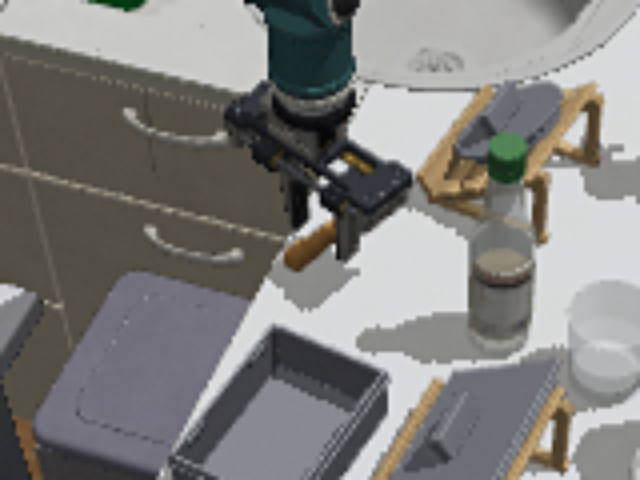

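View pics/a1.png

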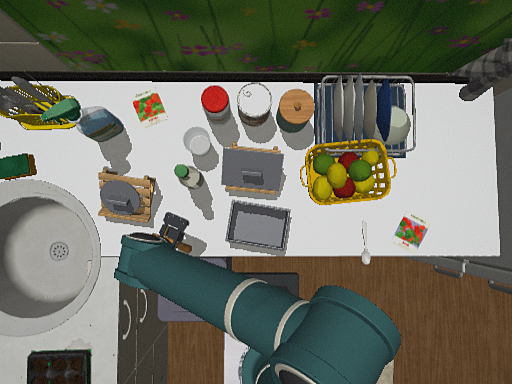

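The dibber's butt pokes out between the open fingers (zoomed ~(315,245)), well straddled, and the bottle is clear. Next I grip it and carry it to the box.

```bash
python3 - <<'E'
from h import *
np.set_printoptions(precision=2,suppress=True)
grip(0.0,25); o=robot.observe();print(o["t"],o["tcp_pos"],o["grip_width"]*92)
robot.servo_line([382,309,140],feed=250)
d=down(yawdir(-9.3)); ay=np.array([np.sin(np.radians(9.3)),np.cos(np.radians(9.3))])
t=np.array([441.,60.2])-12*ay
robot.movep([*t,140],d)
o=robot.observe();print(o["t"],o["tcp_pos"],o["grip_width"]*92)
im=save("top","b1.png"); save("side","b2.png")
cv2.imwrite("pics/b12.png",np.hstack([cv2.resize(cv2.imread('pics/b1.png')[170:270,150:330],None,fx=2.2,fy=2.2),cv2.resize(cv2.imread('pics/b2.png')[110:210,140:320],None,fx=2.2,fy=2.2)]))
E
```

```text
8.4333 [382.24 308.97   5.13] 19.631563690829683
10.1667 [438.75  49.49 139.63] 19.830919871461955
```

View pics/b12.png

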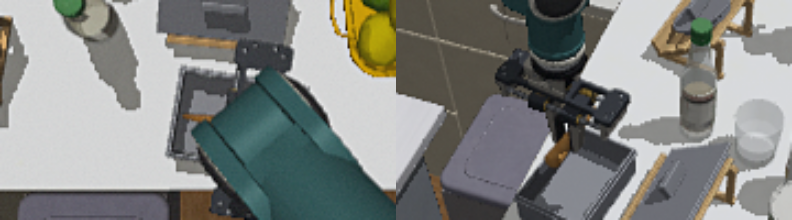

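```bash
python3 - <<'E'
from h import *
np.set_printoptions(precision=2,suppress=True)
th=np.radians(9.3); ay=np.array([np.sin(th),np.cos(th)]); ax=np.array([np.cos(th),-np.sin(th)])
c=np.array([441.,60.2]); t=c-12*ay
robot.servo_line([*t,11],feed=200)
o=robot.observe();print(o["t"],o["tcp_pos"],o["contact_force"])
grip(0.36); 
robot.servo_line([*t,44],feed=150)
grip(0.0,30); robot.servo_line([*c,44],feed=100); robot.hold(.3)
o=robot.observe();f0=o["contact_force"];print(o["t"],o["tcp_pos"],f0)
def probe(start,dirv,free):
    p=start+dirv*(free-9); robot.servo_line([*p,44],feed=150); robot.hold(.2)
    b=robot.observe()["contact_force"]
    for k in range(1,15):
        q=p+dirv*k*1.5; robot.servo_line([*q,44],feed=30); o=robot.observe()
        f=-(o["contact_force"]-b)[:2]@dirv
        if f>2.5: break
    print("hit",k,f.round(2),o["tcp_pos"],"along",((o["tcp_pos"][:2]-c)@dirv).round(2),"t",round(o["t"],2))
    robot.servo_line([*start,44],feed=200)
    return (o["tcp_pos"][:2]-c)@dirv
a=probe(c,ax,36); b=probe(c,-ax,36)
print("dx",(a-b)/2)
E
```

```text
11.0583 [439.11  49.33  10.89] [ 0.78 -0.56 -1.44]
13.0083 [440.99  59.86  43.98] [-0.38  0.74 -0.4 ]
hit 11 5.07 [482.87  53.33  43.88] along 42.43 t 16.29
hit 9 5.26 [402.08  66.64  44.19] along 39.45 t 19.44
dx 1.4894910025297108
```

```bash
python3 - <<'E'
from h import *
np.set_printoptions(precision=2,suppress=True)
th=np.radians(9.3); ay=np.array([np.sin(th),np.cos(th)]); ax=np.array([np.cos(th),-np.sin(th)])
c=np.array([441.,60.2])+1.5*ax
def probe(start,dirv,free):
    p=start+dirv*(free-5); robot.servo_line([*p,44],feed=200); robot.hold(.15)
    b=robot.observe()["contact_force"]
    for k in range(1,15):
        q=p+dirv*k*1.5; robot.servo_line([*q,44],feed=40); o=robot.observe()
        f=-(o["contact_force"]-b)[:2]@dirv
        if f>2.5: break
    print("hit",k,f.round(2),o["tcp_pos"],"along",((o["tcp_pos"][:2]-c)@dirv).round(2),"t",round(o["t"],2))
    return (o["tcp_pos"][:2]-c)@dirv
a=probe(c,ay,71); b=probe(c,-ay,71)
print("dy",(a-b)/2, "centre",c+ay*(a-b)/2)
robot.servo_line([*c,44],feed=250)
robot.servo_line([*c,200],feed=300); 
print(robot.observe()["t"])
im=save("top","c1.png"); im=save("side","c2.png")
cv2.imwrite("pics/c12.png",np.hstack([cv2.resize(cv2.imread('pics/c1.png')[170:270,150:330],None,fx=2.2,fy=2.2),cv2.resize(cv2.imread('pics/c2.png')[130:230,140:320],None,fx=2.2,fy=2.2)]))
E
```

```text
hit 3 3.96 [453.69 128.49  43.9 ] along 69.45 t 21.18
hit 5 3.47 [430.81 -11.58  44.07] along 72.48 t 23.41
dy -1.5182119622059957 centre [442.23  58.46]
24.5167
```

View pics/c12.png

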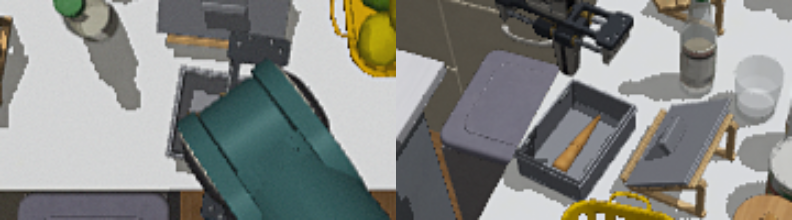

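```bash
python3 - <<'E'
from h import *
np.set_printoptions(precision=2,suppress=True)
r,M=lidrot(-5.7,35); h=np.array([592.5,79,84.5])
grip(0.6)
print(robot.observe()["joints"],kin.ik(h+60*M[:,2],r))
robot.movep(h+60*M[:,2],r)
robot.servo_line(h+14*M[:,2],feed=120)
o=robot.observe();print(o["t"],o["tcp_pos"],o["joints"],o["contact_force"])
im=save("top","d1.png"); im=save("side","d2.png")
cv2.imwrite("pics/d12.png",np.hstack([cv2.resize(cv2.imread('pics/d1.png')[120:220,180:310],None,fx=3,fy=3),cv2.resize(cv2.imread('pics/d2.png')[140:240,200:330],None,fx=3,fy=3)]))
E
```

```text
[ 0.82  0.4  -1.22  2.04  0.45  1.   -0.78] [-0.09  0.29 -0.29  2.31  1.63  0.33 -1.98]
27.1667 [584.51  79.24  95.85] [-0.06  0.41 -0.3   2.28  1.87  0.36 -2.19] [-0.55 -0.77  0.39]
```

View pics/d12.png

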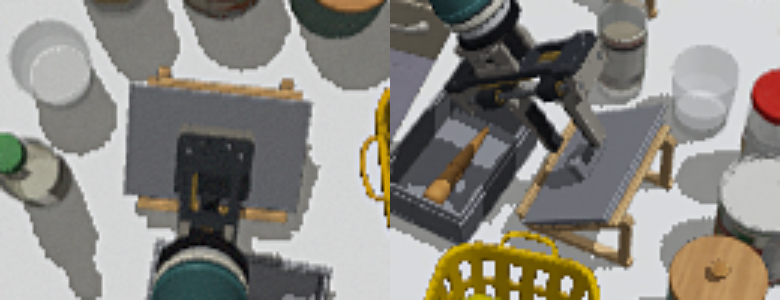

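The jaws straddle the handle: in the side view it is at about (575,170), between the fingers. I go down the lid normal, watching the force.

```bash
python3 - <<'E'
from h import *
np.set_printoptions(precision=2,suppress=True)
r,M=lidrot(-5.7,35); h=np.array([592.5,79,84.5]); n=M[:,2]
b=robot.observe()["contact_force"]
for d in (2,-3,-6):
    robot.servo_line(h+d*n,feed=60); o=robot.observe(); f=(o["contact_force"]-b)@n; print(d,f.round(2),round(o["t"],2))
    if f>4: break
grip(0.0,45); o=robot.observe(); print(o["t"],o["grip_width"]*92,o["contact_force"],o["tcp_pos"])
im=save("top","e1.png"); im=save("side","e2.png")
cv2.imwrite("pics/e12.png",np.hstack([cv2.resize(cv2.imread('pics/e1.png')[120:220,180:310],None,fx=3,fy=3),cv2.resize(cv2.imread('pics/e2.png')[140:240,200:330],None,fx=3,fy=3)]))
E
```

```text
2 -0.06 27.62
-3 -0.53 27.87
-6 -1.53 28.12
28.8167 13.431281235584889 [ 5.93 -0.35  4.54] [598.3   78.44  81.48]
```

View pics/e12.png

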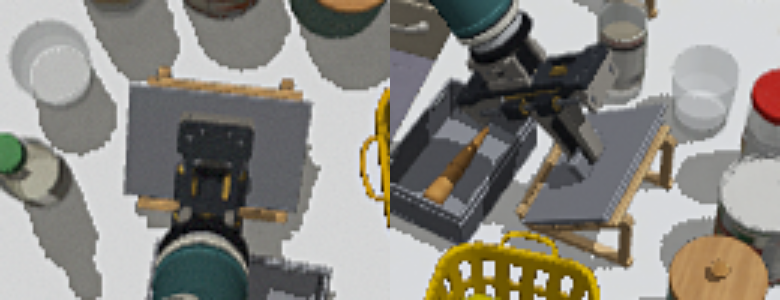

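```bash
python3 - <<'E'
from h import *
np.set_printoptions(precision=2,suppress=True)
r,M=lidrot(-5.7,35); n=M[:,2]
p=robot.observe()["tcp_pos"]
robot.servo_line(p+45*n+np.array([0,0,15]),feed=120)
o=robot.observe(); print(o["t"],o["grip_width"]*92,o["tcp_pos"],o["contact_force"],o["wrist_torque"])
robot.movep([442.2,58.5,140],down(yawdir(-9.3)))
robot.hold(.2)
o=robot.observe(); print(o["t"],o["grip_width"]*92,o["tcp_pos"],o["contact_force"],o["wrist_torque"],o["joints"])
im=save("top","f1.png"); im=save("side","f2.png")
cv2.imwrite("pics/f12.png",np.hstack([cv2.resize(cv2.imread('pics/f1.png')[160:270,190:320],None,fx=3,fy=3),cv2.resize(cv2.imread('pics/f2.png')[110:220,150:280],None,fx=3,fy=3)]))
ms={}
for c in("top","side"):
    for d in viewer.silhouettes("box_lid",c): print(c,d["confidence"],d["mask"].sum(),np.argwhere(d["mask"]).mean(0))
    for d in viewer.pinpoint("box_lid_handle",c): print(c,d["confidence"],towld(d["at"],c))
E
```

```text
29.5583 13.602998008362793 [571.75  81.05 132.39] [ 0.34 -0.16 -0.98] [0.05 0.62 0.  ]
31.0083 13.527173231354391 [442.04  58.54 139.77] [-0.08 -0.05 -0.15] [-0.03 -0.17 -0.04] [ 0.31  0.3  -0.59  2.12  0.23  0.79 -0.58]
side 0.7 1075 [180.81 218.06]
side 0.41 609 [169.05 304.28]
side 0.87 [439.32  59.82 143.18]
```

View pics/f12.png

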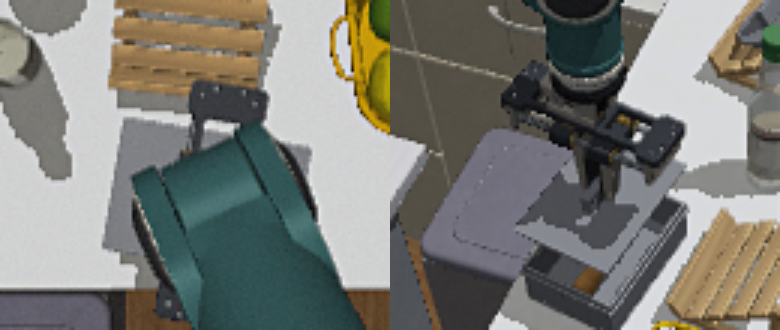

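```bash
python3 - <<'E'
from fit import *
np.set_printoptions(precision=2,suppress=True)
d=viewer.silhouettes("box_lid","side")[0]["mask"].astype(np.uint8)
cs,_=cv2.findContours(d,0,2); pts=np.vstack([c[:,0] for c in cs]); hm=np.zeros_like(d); cv2.fillConvexPoly(hm,cv2.convexHull(pts),1)
print(d.sum(),hm.sum())
vf=lambda q: lidverts([q[0],q[1],q[2],q[3]],0)
print(fit(vf,[439,61,128,-9.3],{"side":hm.astype(float)},[4,4,4,2]))
# also with z fixed
for z in(125,128,131): print(z,fit(lambda q: lidverts([q[0],q[1],z,q[2]],0),[439,61,-9.3],{"side":hm.astype(float)},[4,4,2]))
im=cv2.imread('pics/f2.png')
S=6; z=cv2.resize(im,None,fx=S,fy=S,interpolation=cv2.INTER_CUBIC)
uv=np.array([proj(p,"side") for p in lidverts([439.1,61.6,128,-9.3],0)]); uv=((uv+.5)*S).astype(np.int32)
cv2.polylines(z,[cv2.convexHull(uv)],True,(0,0,255),1)
mc,_=cv2.findContours(cv2.resize(hm,None,fx=S,fy=S,interpolation=0),0,2); cv2.drawContours(z,mc,-1,(0,255,0),1)
c=uv.mean(0).astype(int); cv2.imwrite('pics/f3.png',z[c[1]-240:c[1]+240,c[0]-300:c[0]+300])
E
```

```text
1075 1269
(array([439.55,  61.9 , 125.13, -10.73]), np.float64(0.23462352632148212))
125 (array([440.11,  61.27, -11.5 ]), np.float64(0.23310001699655433))
128 (array([440.47,  58.79, -10.88]), np.float64(0.2360543271682195))
131 (array([441.79,  56.57, -10.56]), np.float64(0.23882013010089767))
```

View pics/f3.png

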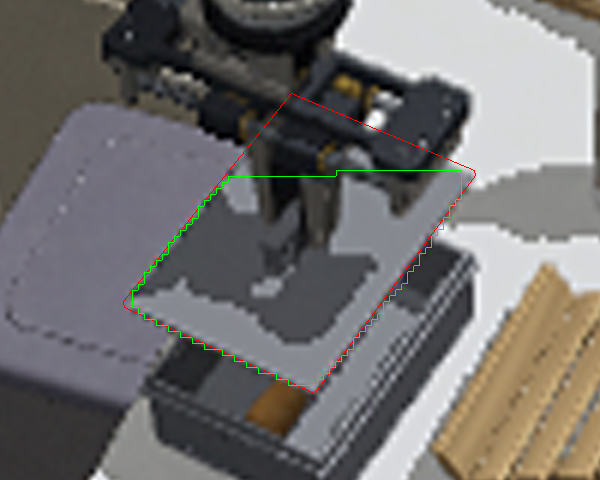

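```bash
python3 - <<'E'
from h import *
np.set_printoptions(precision=2,suppress=True)
c=np.array([442.2,58.5]); grip(0.0,60)
robot.servo_line([*c,96],feed=120); robot.hold(.2); b=robot.observe()
for z in np.arange(94.5,70,-1.5):
    robot.servo_line([*c,z],feed=30); o=robot.observe(); f=o["contact_force"]-b["contact_force"]; print(round(o["t"],2),z,o["tcp_pos"],f,o["wrist_torque"]-b["wrist_torque"])
    if f[2]>5 or np.abs(f[:2]).max()>5: break
im=save("side","g2.png"); cv2.imwrite("pics/g2z.png",cv2.resize(im[120:220,150:280,::-1],None,fx=5,fy=5))
E
```

```text
32.54 94.5 [442.28  58.45  94.66] [-0.21 -0.64 -0.33] [-0.04 -0.01  0.04]
32.79 93.0 [442.1   58.5   92.89] [-0.37  0.1  -0.02] [-0.02 -0.01 -0.02]
33.04 91.5 [442.08  58.49  91.36] [-0.24 -0.75 -0.35] [-0.03 -0.   -0.06]
33.29 90.0 [442.11  58.5   89.9 ] [-0.58 -0.87 -0.9 ] [-0.04 -0.01 -0.01]
33.54 88.5 [442.14  58.49  88.41] [-0.89 -0.64 -1.05] [-0.02  0.07 -0.03]
33.79 87.0 [442.1   58.51  86.9 ] [ 0.22 -1.1  -0.21] [-0.06  0.03  0.02]
34.04 85.5 [442.28  58.57  85.57] [-1.22  0.7  -0.15] [-0.02  0.09 -0.07]
34.29 84.0 [442.9   58.62  84.84] [-3.51 -0.46 10.1 ] [-0.2   0.3  -0.06]
```

View pics/g2z.png

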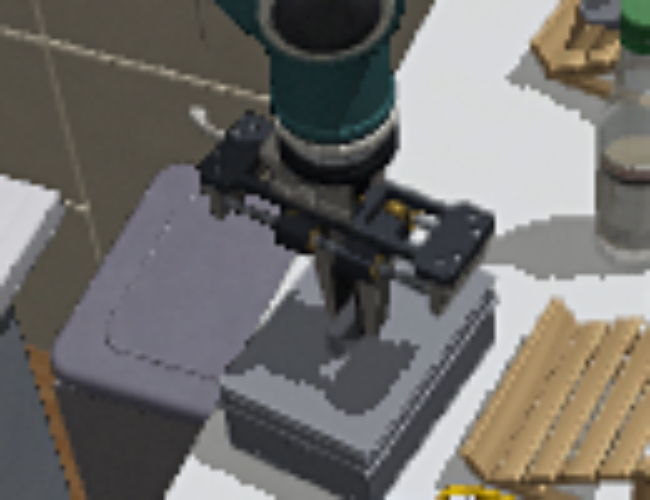

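The lid sits squarely over the mouth. First contact came at TCP z≈84.8, where the catches were predicted, so the bead is inside. Now I press.

```bash
python3 - <<'E'
from h import *
np.set_printoptions(precision=2,suppress=True)
c=np.array([442.2,58.5])
for z in np.arange(83,70,-1.0):
    robot.servo_line([*c,z],feed=25); o=robot.observe(); f=o["contact_force"]; print(round(o["t"],2),z,o["tcp_pos"],f,o["wrist_torque"],round(o["grip_width"]*92,1))
    if f[2]>32 or np.abs(f[:2]).max()>20 or (f[2]>16 and o["tcp_pos"][2]<77): break
im=save("side","h2.png"); cv2.imwrite("pics/h2z.png",cv2.resize(im[120:220,150:280,::-1],None,fx=5,fy=5))
E
```

```text
34.59 83.0 [443.08  58.67  84.22] [-2.81 -0.41 13.21] [-0.24  0.38 -0.06] 13.4
34.84 82.0 [443.01  58.77  83.21] [-3.13 -0.65 12.11] [-0.17  0.58  0.  ] 13.2
35.09 81.0 [442.81  58.83  81.89] [-2.01 -0.51  9.3 ] [ 0.03  0.46 -0.05] 13.5
35.34 80.0 [442.66  58.84  80.51] [-1.4   0.49  4.45] [ 0.09  0.18 -0.03] 13.6
35.59 79.0 [442.41  58.77  79.03] [-0.35  1.02  0.95] [ 0.23 -0.15 -0.01] 13.4
35.84 78.0 [442.13  58.68  77.66] [ 0.62  1.51 -4.3 ] [ 0.43 -0.4   0.03] 13.6
36.09 77.0 [441.96  58.53  76.53] [ 1.7  2.  -8.8] [ 0.38 -0.62 -0.01] 13.4
36.34 76.0 [441.87  58.37  75.59] [  1.72   1.74 -11.54] [ 0.34 -0.64 -0.01] 13.7
36.59 75.0 [442.05  58.37  75.24] [-1.26  1.   -0.9 ] [ 0.1   0.03 -0.04] 13.4
36.84 74.0 [442.02  58.37  75.2 ] [-4.73  0.05 13.  ] [-0.09  1.03 -0.01] 13.5
37.09 73.0 [442.04  58.33  75.14] [-9.43 -0.57 24.85] [-0.21  1.89 -0.03] 13.1
```

View pics/h2z.png

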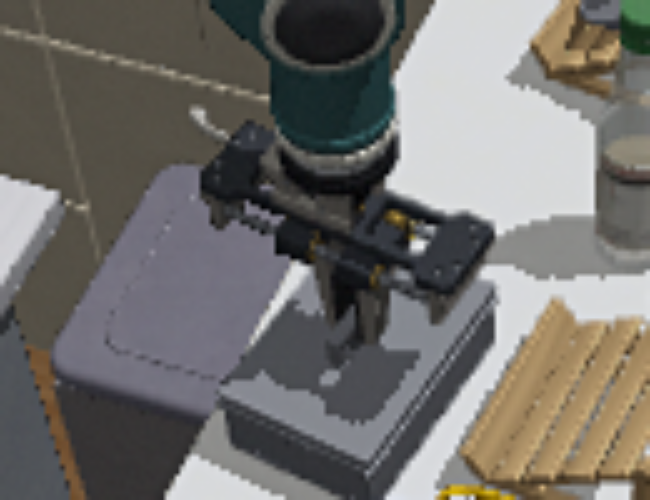

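It snapped through about 9.6 mm and came to a hard stop at 25 N. I'll release, then check the level by touching both ends and each side.

```bash
python3 - <<'E'
from h import *
np.set_printoptions(precision=2,suppress=True)
c=np.array([442.2,58.5]); th=np.radians(9.3); ay=np.array([np.sin(th),np.cos(th)]); ax=np.array([np.cos(th),-np.sin(th)])
robot.servo_line([*c,75.2],feed=25); grip(0.5)
robot.servo_line([*c,125],feed=120); grip(0.0,30)
for u,v in((0,70),(40,50),(40,-50),(0,-70),(-40,-50),(-40,50)):
    p=c+u*ax+v*ay
    robot.servo_line([*p,105],feed=250); robot.servo_line([*p,71],feed=150); robot.hold(.1); b=robot.observe()["contact_force"]
    for z in np.arange(70,61,-1.0):
        robot.servo_line([*p,z],feed=40); o=robot.observe(); f=(o["contact_force"]-b)[2]
        if f>7: break
    print(round(o["t"],2),u,v,z,o["tcp_pos"],f.round(1))
    robot.servo_line([*p,105],feed=250)
    if o["t"]>58: break
print(robot.observe()["t"])
E
```

```text
41.53 0 70 66.0 [453.64 127.7   67.36] 18.2
43.89 40 50 66.0 [489.91 101.46  67.38] 15.3
46.48 40 -50 66.0 [473.77   2.71  67.37] 16.3
48.83 0 -70 66.0 [431.02 -10.56  67.32] 20.8
51.19 -40 -50 66.0 [394.79  15.66  67.29] 23.0
53.77 -40 50 66.0 [410.93 114.4   67.32] 20.9
54.0833
```

```bash
python3 - <<'E'
from h import *
np.set_printoptions(precision=1,suppress=True)
o=robot.observe(); p=o["tcp_pos"]; robot.servo_line([p[0],p[1],260],feed=250)
robot.movep([440,-150,280],down(yawdir(-9.3)))
print(robot.observe()["t"])
save("top","k1.png"); save("side","k2.png")
for c in("top","side"):
    for n in("box_lid_handle","vinegar_bottle","tumbler","round_lid_handle","teaspoon"):
        d=viewer.pinpoint(n,c)
        if d: print(c,n,towld(d[0]["at"],c),round(d[0]["confidence"],2))
cv2.imwrite("pics/k12.png",np.hstack([cv2.resize(cv2.imread('pics/k1.png')[130:270,100:300],None,fx=2,fy=2),cv2.resize(cv2.imread('pics/k2.png')[90:230,150:350],None,fx=2,fy=2)]))
E
```

```text
55.8917
top box_lid_handle [437.9  58.4  77.4] 0.78
top vinegar_bottle [577.8 249.   -0.9] 0.8
top tumbler [684.8 240.1  -3.2] 0.76
top round_lid_handle [509.2 460.5  80.1] 0.69
top teaspoon [ 385.2 -272.4    2.8] 0.43
side box_lid_handle [439.6  57.9  78.9] 0.95
side vinegar_bottle [576.3 252.8   4.1] 0.69
side tumbler [688.7 240.7  -0.6] 0.75
side round_lid_handle [511.3 460.   85.9] 0.63
side teaspoon [ 388.3 -273.2   -2.9] 0.49
```

View pics/k12.png

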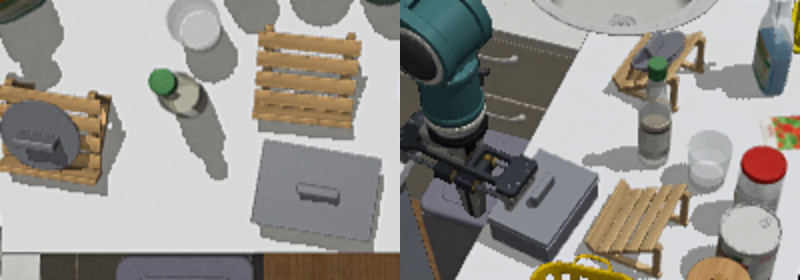

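The top view shows the lid flush on the box at about (315,190) in the zoomed picture. Bottle, glass, round lid and teaspoon are where they were, and the arm is clear. Handing in.

```bash
python3 - <<'E'
from h import *
robot.job_done(); print(robot.observe()["t"])
E
```

```text
the job is handed in; nothing more can be done
the job is handed in; nothing more can be done
```

The dibber is in the box, and the oblong lid is pressed on and snapped home. I handed the job in at about 56 s; no verdict is reported.

- **Dibber:** I set it down lying along the box. The side picture taken before the lid went on showed it lying inside.
- **Box position:** I touched all four inner walls with the shut fingers. That put the box centre at (442.2, 58.5), about 2 to 4 mm from the silhouette fits.
- **Lid:** It met the catches at tool height 84.8 mm, snapped down 9.6 mm and stopped hard at 25 N. Touching the plate top at six spots round the lid afterwards gave 67.29 to 67.38 mm everywhere (67 expected), so it is level and seated.
- **Other things:** In the last pictures the bottle, glass, round lid and teaspoon are where they started, within the networks' error. The robot had moved clear of everything.
- **Disagreement:** The networks put the lid handle 3 to 4 mm off the probed centre in x, and 77 to 79 mm high (80 expected). That is within their stated error. The lid's centring was not measured any other way, but with the bead inside the mouth it can shift only about 1.5 mm.

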